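# Load a solder carrier over the preheater's lip

### The arm

A 6-joint arm with a two-finger parallel gripper is mounted at the origin on the work surface. World frame = base frame: x ahead of the robot, y to its left, z up, the work surface at z = 0. Lengths are in m, angles in rad, forces in N, time in s.
With the tool pointing down it reaches from about 0.25 to 0.775 m from the base axis. Payload 4 kg.
Tool frame: the origin (TCP) lies midway between the tips of the shut fingers; the grasp point (between the pads) lies robot.grip_depth behind it (robot.grip_depth is the distance from the TCP to the grasp point, in m); z points along the fingers, y is the direction in which the jaws open and shut (so a half turn about z gives the same grasp; the last joint's range is limited). The gripper opens to 94 mm and grips with 3 to 60 N. Pads are 16 mm wide; open, the fingers measure 119 mm over their backs; the gripper's body (75 mm by 177 mm) begins 78 mm behind the grasp point.
Start: joints at [-1.248, 0.087, 1.371, -0, 1.684, -0.103], TCP at [0.227, -0.501, 0.206] pointing down, gripper open.
Joint ranges: [-3.1, 3.1], [-0.76, 2.03], [0.27, 2.55], [-1.08, 4.22], [0.17, 2.65], [-2.57, 2.57]. Speed limits (rad/s): [2.79, 2.79, 3.14, 3.14, 3.14, 3.14].

### API

Orientations are given as a 3x3 rotation matrix whose columns are the frame's x, y, z axes.
In Python, from plant import robot gives the robot as it stands.
- The arm moves only by the shell command python3 -m jog 'ROWS'. ROWS is a JSON object of lists of equal length, an entry for each row: "travel": the shift along the world's x, y, z in m, a list of three; "rotation": the turn, a rotation vector about the world's x, y, z in rad, a list of three; "jaw": the gripper command: -1 is fully open, 1 is shut, values between are in proportion. In form: {"travel": [[x, y, z], ...], "rotation": [[ax, ay, az], ...], "jaw": [jaw, ...]}. A call has 1 to 20 rows; each row is the pose to reach, as a shift and turn from the pose commanded when the call began; what a row does not reach only later rows make up. A row lasts 1/8 s, in which the tool goes at most 62.5 mm and 10.7 degrees, less where a joint would pass 70% of its speed; a pose out of reach is approached as far as the arm can. A call with a gripper value outside its range is refused whole. The fingers move at their own pace and stop on an object; the grip force is fixed at half the most. Time passes only in rows, so rows that repeat a pose let the fingers close. It gives the time, the measured TCP pose, the force and the opening at its end, in the units of the state.
- robot.state(): the state, without advancing time (a new reading comes with each control period).
- robot.snapshot(name): name is "scene" or "top" or "wrist"; returns the picture (384x512x3 uint8, blue, green, red); there is no depth.
- robot.camera_model(name): a dict with "fov_y" (degrees; the focal length in pixels is half the picture's height over the tangent of half this angle, whatever the lens; pixels are square), "cx", "cy" (the principal point, pixels), "world_to_cam" (4x4, takes a point from world to camera coordinates). Camera axes: x right, y up, looking along -z (the intrinsics and any distortion apply to the point x, -y, -z); pixel columns grow to the right and rows downward; lengths in m; the calibration is good to about 2 mm. A picture is of the moment at which its call begins: read the wrist's pose just before it. camera_model takes no time and is no camera call; for the wrist camera it gives the pose at the moment of the call.
- robot.job_done(): hands the job in, once; it reports no verdict.
The state is a dict: "time": time; "joints": joint angles; "qvel": joint speeds; "effort": joint torques, N m; "eef_pos": TCP position; "tool_rot": TCP orientation; "ft_force": force on the tool from outside, world axes, zero at the start; "torque": the same for the moment, N m; "width": finger opening in m.
Only numpy, scipy, OpenCV 4.12 (cv2) and the standard library are available. Lean on these libraries where they do the work, as an engineer would, in place of code of your own. Each camera call takes 0.05 s, during which the arm holds its last target. There are 200 camera calls.

### The job

Load the board carrier into the bench preheater: push it up the ramp and on against the sprung jaw until its trailing edge clears the lip, and press that edge down so that the carrier lies flat in the nest, clamped between lip and jaw; then let go. The board's parts are only stood in their holes, so slide the carrier, do not lift it clear or tip it steeply, and keep push and press light, below 25 N. Leave the other things on the bench where they are.

Things in the scene. Friction and masses are not known exactly. Their poses are not given: they have to be found in the camera images.
- carrier: Solder carrier: black composite plate 120 (x) x 100 (y) x 8 mm, 0.3 to 0.55 kg, balancing near its middle, with a populated circuit board on it. Origin at the centre of its underside, x to its leading edge (the one that enters first), z up. It starts flat on the bench, leading edge towards the ramp, up to 0.2 rad askew and 20 mm off line.
- bar_foot (a point): On the carrier: foot of the rear face of its aluminium stiffener bar, mid-width (carrier x -40, y 0, z 8 mm). The bar stands across the trailing end, 8 mm thick (x -40 to -32), 92 mm long in y, 16 mm high above this point. Behind it a bare ledge of plate at this height, 20 mm deep, runs to the trailing edge (x -60 mm).
- board_mid (a point): Middle of the circuit board's top (carrier x 12, y 0, z 10 mm); the board is 74 x 78 mm. Between the bar and carrier x = 0 its parts are at most 3 mm high, ahead of that up to 23 mm. A bar 8 mm high edges the carrier's leading end.
- preheater: Low bench preheater for carriers, fixed, cold, about 316 mm long. Origin at bench level under its nest's centre; x is the loading direction, z up. Cheeks 34 mm high, inner faces at y +-52 mm, flank ramp and nest from x -104 to 72 mm and flare to about +-62 mm at x -140 mm. At the far end a spring block, then a grey control box 48 mm high (its knob 64 mm).
- ramp_foot (a point): Foot of the preheater's steel ramp at bench level, mid-width (preheater x -136 mm). The ramp, 104 mm wide, climbs 18 mm over 71 mm to a flat crest 5 mm long.
- lip_top (a point): Mid-width of the crest's inner edge (preheater x -60, z 18 mm): here an upright lip drops 6 mm to the nest floor.
- nest_floor (a point): Centre of the nest's flat floor (preheater x 0, y 0, z 12 mm). The origin of a carrier that is home is here, its trailing edge held behind the lip and its leading edge against the jaw; about 2 mm of play to each side.
- jaw: Sprung steel jaw, 88 wide, 10 thick, 13 mm high; origin at the foot of its face, x as the preheater's. At rest the face is 118 mm from the lip. It yields 4 mm at most: spring 2 N at rest, 6 N at 2 mm (carrier home, trailing edge just clear of the lip), 10 N at 4 mm, then it is solid. Pushed solid, it squares the carrier; under load the trailing edge hangs by friction until pressed down.
- wool_tin: Bystander: open round steel tin of brass tip-cleaning wool, 64 mm across, 22 mm high, standing beside the preheater; origin under its centre
- tin_lid: Bystander: the tin's shallow steel lid lying open side up, 68 mm across, 9 mm high; origin under its centre
- solder_reel: Bystander: reel of solder standing on end, 58 mm across, 48 mm high; origin under its centre
- flux_bottle: Bystander: small white plastic bottle, 34 mm across, 75 mm high; origin under its centre
- tweezers: Bystander: steel tweezers, 120 mm long along their x, 8 mm high; origin under the middle
- parts_tray: Bystander: empty black tray 75 x 55 x 16 mm; origin under its centre
- kit_board: Bystander: small bare circuit board with a few parts, 62 x 44 mm, 13 mm high, not on a carrier; origin under its centre

How it is judged:
By the outcome, as a careful person would: the job done as asked, in the order asked, and still so for the second after the job is handed in, with the robot touching nothing.
It also fails if it takes over 69 s, if anything falls off the work surface, if the arm or the gripper's body presses on something with over 40 N, if the wrist force passes 120 N, or if a joint passes its speed limit or range.

## Working session

There is one attempt and no reset: what is moved stays moved. The work goes in short steps, Python scripts to look and compute and a shell command to move; the robot and the scene stay as the last step left them, time stands still between calls to the robot, and variables do not carry over. Pictures are saved under pics/ and viewed, about 8 in all and at most 12, crops included, and the job is handed in when it is done.

```bash
mkdir -p pics; ls; python3 - <<'E'
from plant import robot
import cv2
s=robot.state(); print({k:s[k] for k in("time","eef_pos","ft_force","width")}, robot.grip_depth)
for n in("top","scene"):
    m=robot.camera_model(n); print(n,m)
    cv2.imwrite(f"pics/{n}0.png",robot.snapshot(n))
E
```

```text
pics
{'time': 0.0, 'eef_pos': array([ 0.22699331, -0.5003933 ,  0.20429599]), 'ft_force': array([-0.21791343,  0.40524733,  0.32535379]), 'width': 0.09399685938209973} 0.0188
top {'fov_y': 57.60774081646205, 'cx': 259.6803646185266, 'cy': 196.77549882671073, 'world_to_cam': array([[ 0.01026746, -0.99993216,  0.00550121, -0.00799247],
       [ 0.99050116,  0.01092472,  0.13706968, -0.5460416 ],
       [-0.13712048,  0.0040416 ,  0.99054613, -0.66118107],
       [ 0.        ,  0.        ,  0.        ,  1.        ]])}
scene {'fov_y': 53.97308533778442, 'cx': 253.81420791101567, 'cy': 193.57311038693754, 'world_to_cam': array([[ 7.24469340e-01,  6.89307017e-01,  1.10821873e-04,
        -3.85549587e-01],
       [-5.55387903e-01,  5.83623621e-01,  5.92391548e-01,
         2.77012829e-01],
       [ 4.08274973e-01, -4.29231063e-01,  8.05650198e-01,
        -9.47647664e-01],
       [ 0.00000000e+00,  0.00000000e+00,  0.00000000e+00,
         1.00000000e+00]])}
```

View pics/top0.png

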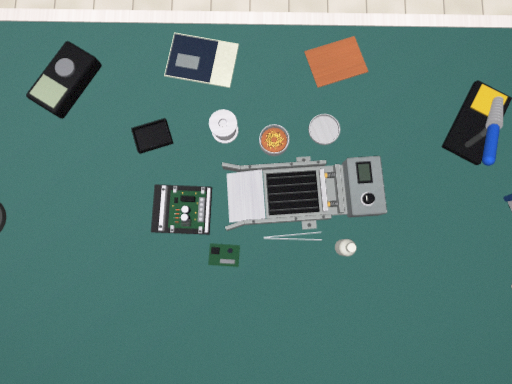

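The top view shows the carrier at about (182,210), trailing bar on the left, and the preheater running right (world -y) from 226 to 385. I'll enlarge it.

```bash
python3 - <<'E'
import cv2
a=cv2.imread("pics/top0.png")[140:260,140:400]
cv2.imwrite("pics/c1.png",cv2.resize(a,None,fx=3,fy=3,interpolation=cv2.INTER_CUBIC))
E
```

```text
(no output)
```

View pics/c1.png

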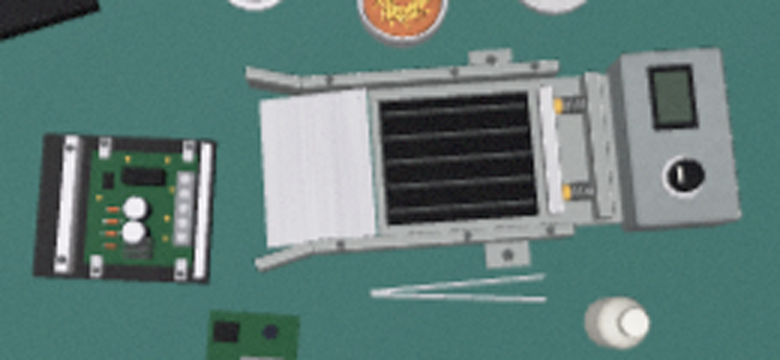

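The crop shows carrier plate corners at crop (45,134), (33,276), (210,283), (217,137), the ramp foot edge from (261,100) to (267,247), and the jaw at about x 541-560.

```bash
cat > h.py <<'E'
import numpy as np, cv2
from plant import robot
def back(name,px,z,m=None):
    m=m or robot.camera_model(name); T=np.array(m["world_to_cam"]); f=192/np.tan(np.radians(m["fov_y"]/2))
    R,t=T[:3,:3],T[:3,3]; c=-R.T@t
    out=[]
    for u,v in px:
        d=R.T@np.array([(u-m["cx"])/f,-(v-m["cy"])/f,-1]); out.append(c+d*(z-c[2])/d[2])
    return np.array(out)
def proj(name,P,m=None):
    m=m or robot.camera_model(name); T=np.array(m["world_to_cam"]); f=192/np.tan(np.radians(m["fov_y"]/2))
    q=np.atleast_2d(P)@T[:3,:3].T+T[:3,3]
    return np.c_[m["cx"]-f*q[:,0]/q[:,2], m["cy"]+f*q[:,1]/q[:,2]]
E
python3 - <<'E'
from h import *
np.set_printoptions(precision=4,suppress=True)
cr=lambda L:[(140+(x+.5)/3-.5,140+(y+.5)/3-.5) for x,y in L]
C=back("top",cr([(45,134),(33,276),(210,283),(217,137)]),.008); print(C,C.mean(0))
print("sides",[np.linalg.norm(C[i]-C[i-1]) for i in range(4)])
fw=(C[2]+C[3]-C[0]-C[1])/2; print("yaw",np.degrees(np.arctan2(fw[1],fw[0])))
r=back("top",cr([(261,100),(267,247)]),0.0);print("foot",r,r.mean(0),np.linalg.norm(r[0]-r[1]))
l=back("top",cr([(367,90),(374,236)]),.018);print("crest",l,l.mean(0),np.linalg.norm(l[0]-l[1]))
b=back("top",cr([(621,55),(740,217),(720,48),(636,228)]),.048);print("box",b)
j=back("top",cr([(541,87),(551,211)]),.025);print("jaw",j,j.mean(0),np.linalg.norm(j[0]-j[1]))
d=r[0]-r[1];print("ang",np.degrees(np.arctan2(-d[0],d[1]))) 
d=j.mean(0)-r.mean(0);print("ang foot-jaw",np.degrees(np.arctan2(d[1],d[0])),np.linalg.norm(d[:2]))
E
```

```text
[[0.5741 0.2178 0.008 ]
 [0.4753 0.221  0.008 ]
 [0.4718 0.0997 0.008 ]
 [0.5733 0.0978 0.008 ]] [0.5236 0.1591 0.008 ]
sides [np.float64(0.12000447125758021), np.float64(0.09876847657414063), np.float64(0.12133110770254604), np.float64(0.10146213685032743)]
yaw -91.01665261019468
foot [[0.6016 0.0685 0.    ]
 [0.4974 0.0619 0.    ]] [0.5495 0.0652 0.    ] 0.10441309936229504
crest [[ 0.6058 -0.0065  0.018 ]
 [ 0.5045 -0.0122  0.018 ]] [ 0.5552 -0.0094  0.018 ] 0.10144898888383043
box [[ 0.6251 -0.1757  0.048 ]
 [ 0.5172 -0.2511  0.048 ]
 [ 0.6306 -0.2422  0.048 ]
 [ 0.5093 -0.1828  0.048 ]]
jaw [[ 0.6077 -0.126   0.025 ]
 [ 0.5222 -0.1317  0.025 ]] [ 0.565  -0.1289  0.025 ] 0.08574873962970612
ang -86.37870040121521
ang foot-jaw -85.45041466492204 0.19464087380204276
```

```bash
python3 - <<'E'
from h import *
np.set_printoptions(precision=4,suppress=True)
s=robot.state(); R=s["tool_rot"]; print(R, s["joints"])
j=R[:,1]; a=np.degrees(np.arctan2(j[1],j[0])); print("jaw az",a)
for t in (-91.0,-91-90): print(t,[ (t-a+k) for k in(-180,0,180,360)])
print("bar",np.array([.5236,.1591])-.036*np.array([np.cos(np.radians(-91)),np.sin(np.radians(-91))])-s["eef_pos"][:2])
E
```

```text
[[ 0.9107  0.4131 -0.0006]
 [ 0.4131 -0.9107  0.0019]
 [ 0.0002 -0.002  -1.    ]] [-1.2481  0.0879  1.3721  0.      1.6836 -0.1031]
jaw az -65.60283677322766
-91.0 [np.float64(-205.39716322677234), np.float64(-25.397163226772335), np.float64(154.60283677322766), np.float64(334.60283677322764)]
-181 [np.float64(-295.39716322677236), np.float64(-115.39716322677234), np.float64(64.60283677322766), np.float64(244.60283677322766)]
bar [0.2972 0.6955]
```

```bash
python3 -m jog '{"travel":[[0.297,0.696,0],[0.297,0.696,0],[0.297,0.696,0],[0.297,0.696,0],[0.297,0.696,0],[0.297,0.696,0],[0.297,0.696,0],[0.297,0.696,0],[0.297,0.696,0],[0.297,0.696,0],[0.297,0.696,0],[0.297,0.696,0],[0.297,0.696,0],[0.297,0.696,-0.11],[0.297,0.696,-0.11],[0.297,0.696,-0.11],[0.297,0.696,-0.11]],"rotation":[[0,0,-0.443],[0,0,-0.443],[0,0,-0.443],[0,0,-0.443],[0,0,-0.443],[0,0,-0.443],[0,0,-0.443],[0,0,-0.443],[0,0,-0.443],[0,0,-0.443],[0,0,-0.443],[0,0,-0.443],[0,0,-0.443],[0,0,-0.443],[0,0,-0.443],[0,0,-0.443],[0,0,-0.443]],"jaw":[0.3,0.3,0.3,0.3,0.3,0.3,0.3,0.3,0.3,0.3,0.3,0.3,0.3,0.3,0.3,0.3,0.3]}' && python3 - <<'E'
from h import *
np.set_printoptions(precision=4,suppress=True)
s=robot.state(); print(s["time"],s["eef_pos"],s["joints"],s["tool_rot"])
cv2.imwrite("pics/w1.png",robot.snapshot("wrist"))
# predicted carrier points
c=np.array([.5236,.1591,0]);a=np.radians(-91);R=np.array([[np.cos(a),-np.sin(a),0],[np.sin(a),np.cos(a),0],[0,0,1]])
P=np.array([[-60,50,8],[-60,-50,8],[-40,46,24],[-40,-46,24],[-32,46,24],[-32,-46,24]])/1e3
print(proj("wrist",c+P@R.T))
E
```

```text
time: 2.22
eef_pos: [0.5253, 0.1947, 0.0976]
tool_rot: [[1.0, -0.018, 0.003], [-0.018, -1.0, 0.0], [0.003, -0.0, -1.0]]
ft_force: [0.8, 0.7, 0.5]
width: 0.033
2.225 [0.5253 0.1947 0.0976] [ 0.2539  0.1531  1.5135 -0.0003  1.4721  1.8428] [[ 0.9998 -0.0181  0.0028]
 [-0.0181 -0.9998  0.0004]
 [ 0.0028 -0.0005 -1.    ]]
[[222.93   140.7939]
 [225.4111 247.1456]
 [245.6351 147.4195]
 [246.171  250.5646]
 [255.3726 147.4147]
 [255.1009 250.5615]]
```

View pics/w1.png

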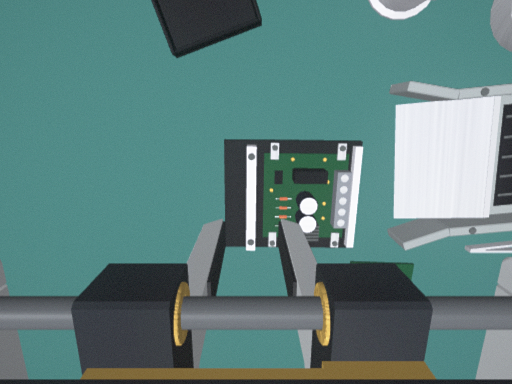

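The wrist view agrees with the prediction to about 1.5 px: the bar runs from (251,147) to (251,250), between the fingers. Next I descend and grip it.

```bash
python3 -m jog '{"travel":[[0,0,-0.05],[0,0,-0.07],[0,0,-0.08],[0,0,-0.08],[0,0,-0.08],[0,0,-0.08],[0,0,-0.08],[0,0,-0.08],[0,0,-0.08]],"rotation":[[0,0,0],[0,0,0],[0,0,0],[0,0,0],[0,0,0],[0,0,0],[0,0,0],[0,0,0],[0,0,0]],"jaw":[0.3,0.3,0.3,0.3,0.5,0.7,0.9,1,1]}'
```

```text
time: 3.4
eef_pos: [0.5247, 0.1953, 0.0163]
tool_rot: [[1.0, -0.017, 0.001], [-0.017, -1.0, 0.0], [0.001, -0.0, -1.0]]
ft_force: [-0.2, 0.2, 3.5]
width: 0.0078
```

```bash
python3 -m jog '{"travel":[[0.002,-0.002,0],[0.004,-0.005,0],[0.006,-0.008,0],[0.008,-0.01,0],[0.01,-0.013,0],[0.012,-0.015,0],[0.014,-0.018,0],[0.016,-0.02,0],[0.017,-0.02,0],[0.017,-0.02,0]],"rotation":[[0,0,0.01],[0,0,0.02],[0,0,0.03],[0,0,0.045],[0,0,0.06],[0,0,0.075],[0,0,0.085],[0,0,0.091],[0,0,0.091],[0,0,0.091]],"jaw":[1,1,1,1,1,1,1,1,1,1]}' && python3 -m jog '{"travel":[[0,0,0],[0,0,0],[0,0,0],[0,0,0.04],[0,0,0.08],[0.001,0.025,0.1],[0.0,0.05,0.1],[0,0.05,0.1],[0,0.05,0.1]],"rotation":[[0,0,0],[0,0,0],[0,0,0],[0,0,0],[0,0,0],[0,0,0],[0,0,0],[0,0,0],[0,0,0]],"jaw":[0.6,0.3,0.2,0.2,0.2,0.2,0.2,0.2,0.2]}' && python3 - <<'E'
from h import *
a=robot.snapshot("top"); cv2.imwrite("pics/t2.png",a); m=robot.camera_model("wrist");print(m); cv2.imwrite("pics/w2.png",robot.snapshot("wrist"))
E
```

```text
time: 4.65
eef_pos: [0.5394, 0.1767, 0.0163]
tool_rot: [[0.997, 0.074, -0.004], [0.074, -0.997, 0.003], [-0.004, -0.003, -1.0]]
ft_force: [-6.2, 3.5, 7.9]
width: 0.0077
time: 5.78
eef_pos: [0.5408, 0.2242, 0.1147]
tool_rot: [[0.997, 0.074, -0.001], [0.074, -0.997, -0.001], [-0.001, 0.001, -1.0]]
ft_force: [0.5, -0.1, 0.2]
width: 0.0376
{'fov_y': 63.87624467401009, 'cx': 251.44565860087712, 'cy': 191.78564967331573, 'world_to_cam': array([[ 0.07301779, -0.99732858,  0.00202508,  0.18309234],
       [ 0.96437973,  0.07008758, -0.25506759, -0.53298219],
       [ 0.25424426,  0.02057742,  0.96692111, -0.44471033],
       [ 0.        ,  0.        ,  0.        ,  1.        ]])}
```

View pics/w2.png

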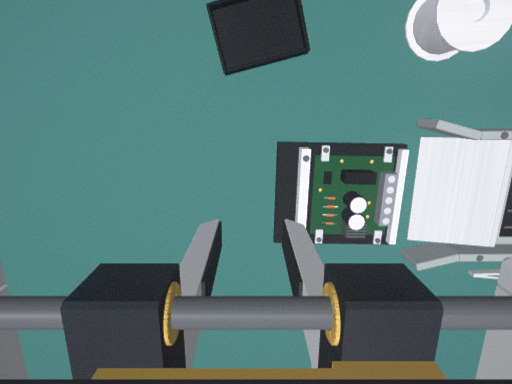

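The carrier sits just ahead of the ramp: plate corners (277,142), (274,243), (404,244), (407,145), with the ramp foot edge from (418,138) to (409,242).

```bash
python3 - <<'E'
from h import *
np.set_printoptions(precision=4,suppress=True)
C=back("wrist",[(277,142),(274,243),(402,244.5),(407,145)],.008);print(C,C.mean(0))
fw=C[2]+C[3]-C[0]-C[1];print("yaw",np.degrees(np.arctan2(fw[1],fw[0])), np.linalg.norm(fw)/2)
r=back("wrist",[(418,138),(409,242)],0);print(r,r.mean(0),np.linalg.norm(r[0]-r[1]))
d=r[0]-r[1];print(np.degrees(np.arctan2(-d[0],d[1])))
a=cv2.imread("pics/t2.png")[140:260,140:400];cv2.imwrite("pics/c2.png",cv2.resize(a,None,fx=3,fy=3,interpolation=cv2.INTER_CUBIC))
E
```

```text
[[0.5876 0.203  0.008 ]
 [0.4872 0.1966 0.008 ]
 [0.4949 0.068  0.008 ]
 [0.5936 0.083  0.008 ]] [0.5408 0.1376 0.008 ]
yaw -86.86665991798024 0.124490076735449
[[ 0.6003  0.0699  0.    ]
 [ 0.4948  0.0568 -0.    ]] [ 0.5475  0.0633 -0.    ] 0.1062256430797785
-82.94638381786103
```

View pics/c2.png

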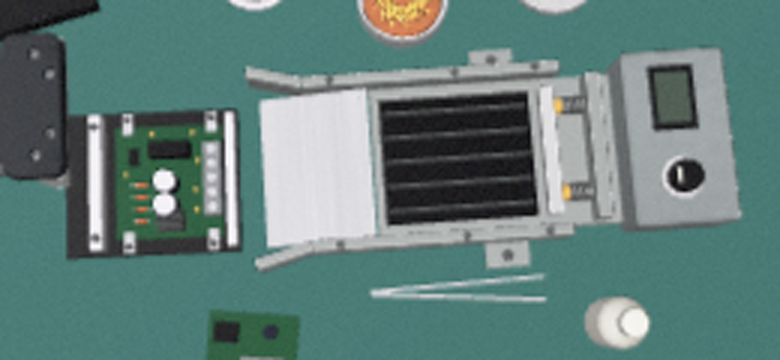

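The top crop shows the carrier's leading corners at (239,109) and (242,250) and its rear corner at (67,258). By eye it lines up with the ramp.

```bash
python3 - <<'E'
from h import *
np.set_printoptions(precision=4,suppress=True)
cr=lambda L:[(140+(x+.5)/3-.5,140+(y+.5)/3-.5) for x,y in L]
C=back("top",cr([(239,109),(242,250),(67,258)]),.008);print(C)
e=np.array([.0732,-.9973]);n=np.array([.9973,.0732]);f=np.array([.5495,.0652])
for p in C: print("s,n from foot",(p[:2]-f)@e,(p[:2]-f)@n)
E
```

```text
[[0.5934 0.083  0.008 ]
 [0.4947 0.0784 0.008 ]
 [0.4879 0.1983 0.008 ]]
s,n from foot -0.014533080156126263 0.04504556034282454
s,n from foot -0.017131231916903744 -0.05373165960768625
s,n from foot -0.13725239619353352 -0.051695174662732574
```

```bash
python3 -m jog '{"travel":[[0,0,0],[0,0,0],[0,0,0],[0,0,0],[0,0,0],[0,0,0],[0,-0.01,0],[-0.001,-0.028,0],[-0.001,-0.028,0],[-0.001,-0.028,-0.05],[-0.001,-0.028,-0.08],[-0.001,-0.028,-0.095],[-0.001,-0.028,-0.101],[-0.001,-0.028,-0.101]],"rotation":[[0,0,1.571],[0,0,1.571],[0,0,1.571],[0,0,1.571],[0,0,1.571],[0,0,1.571],[0,0,1.571],[0,0,1.571],[0,0,1.571],[0,0,1.571],[0,0,1.571],[0,0,1.571],[0,0,1.571],[0,0,1.571]],"jaw":[0,0,0,0,0,0,0,0,0,0,0,0,0,0]}'; python3 - <<'E'
from h import *
cv2.imwrite("pics/w3.png",robot.snapshot("wrist"))
E
```

```text
time: 7.62
eef_pos: [0.5408, 0.197, 0.0152]
tool_rot: [[-0.074, 0.997, 0.001], [0.997, 0.074, 0.0], [0.0, 0.001, -1.0]]
ft_force: [-0.7, -1.0, 0.1]
width: 0.047
```

View pics/w3.png

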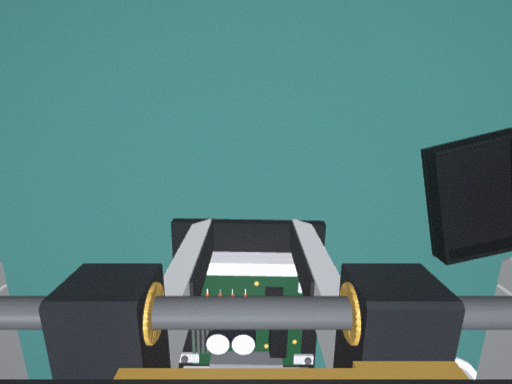

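The fingers straddle the ledge behind the bar, and both are clear of it. Now I push.

```bash
python3 -m jog '{"travel":[[0.0002,-0.003,-0.001],[0.0004,-0.006,-0.001],[0.0007,-0.009,-0.001],[0.0009,-0.012,-0.001],[0.0011,-0.015,-0.001],[0.0013,-0.018,-0.001],[0.0016,-0.022,-0.001],[0.002,-0.027,-0.001],[0.0024,-0.032,-0.001],[0.0027,-0.036,-0.001],[0.003,-0.04,-0.001]],"rotation":[[0,0,0],[0,0,0],[0,0,0],[0,0,0],[0,0,0],[0,0,0],[0,0,0],[0,0,0],[0,0,0],[0,0,0],[0,0,0]],"jaw":[0,0,0,0,0,0,0,0,0,0,0]}'; python3 - <<'E'
from h import *
a=robot.snapshot("top")[140:260,140:400];cv2.imwrite("pics/c3.png",cv2.resize(a,None,fx=3,fy=3,interpolation=cv2.INTER_CUBIC))
E
```

```text
time: 9.05
eef_pos: [0.544, 0.1588, 0.0148]
tool_rot: [[-0.074, 0.997, 0.002], [0.997, 0.074, 0.004], [0.004, 0.003, -1.0]]
ft_force: [-0.8, 8.0, 5.0]
width: 0.047
```

View pics/c3.png

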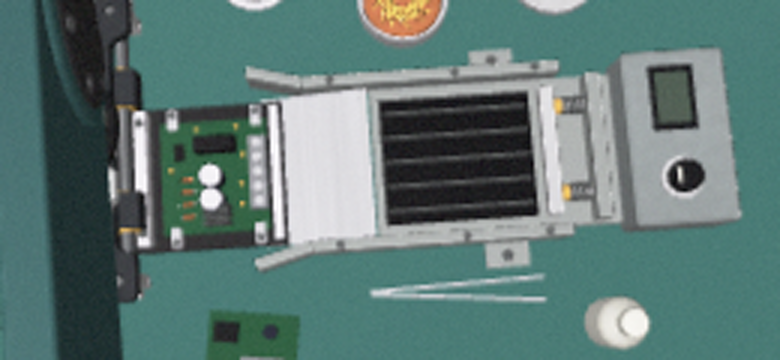

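The crop shows the leading edge at x≈283, already on the ramp and centred to about 1 mm. I keep pushing.

```bash
python3 -m jog '{"travel":[[0.0003,-0.004,0],[0.0006,-0.008,0],[0.0009,-0.012,0],[0.0012,-0.016,0],[0.0015,-0.02,0],[0.0018,-0.024,0],[0.002,-0.028,0],[0.0023,-0.032,0],[0.0026,-0.036,0],[0.003,-0.04,0]],"rotation":[[0,0,0],[0,0,0],[0,0,0],[0,0,0],[0,0,0],[0,0,0],[0,0,0],[0,0,0],[0,0,0],[0,0,0]],"jaw":[0,0,0,0,0,0,0,0,0,0]}'
```

```text
time: 10.35
eef_pos: [0.5478, 0.1202, 0.0161]
tool_rot: [[-0.074, 0.997, 0.005], [0.997, 0.074, 0.006], [0.006, 0.005, -1.0]]
ft_force: [-1.6, 10.5, 9.1]
width: 0.0471
```

```bash
python3 -m jog '{"travel":[[0.0003,-0.004,0.001],[0.0006,-0.008,0.002],[0.0009,-0.012,0.003],[0.0012,-0.016,0.003],[0.0015,-0.02,0.003],[0.0018,-0.024,0.003],[0.002,-0.028,0.003],[0.0023,-0.032,0.003],[0.0026,-0.036,0.003],[0.003,-0.04,0.003]],"rotation":[[0,0,0],[0,0,0],[0,0,0],[0,0,0],[0,0,0],[0,0,0],[0,0,0],[0,0,0],[0,0,0],[0,0,0]],"jaw":[0,0,0,0,0,0,0,0,0,0]}'; python3 - <<'E'
from h import *
cv2.imwrite("pics/s1.png",robot.snapshot("scene")[100:320,140:460])
E
```

```text
time: 11.6
eef_pos: [0.55, 0.0786, 0.0174]
tool_rot: [[-0.074, 0.997, 0.002], [0.997, 0.074, 0.003], [0.003, 0.003, -1.0]]
ft_force: [-0.0, 8.3, 5.1]
width: 0.0469
```

View pics/s1.png

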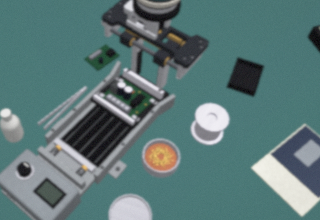

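The scene view shows the carrier tilted up the ramp, between the cheeks, with both fingers behind the bar and the bystanders undisturbed.

```bash
python3 -m jog '{"travel":[[0.0003,-0.004,0],[0.0006,-0.008,0],[0.0009,-0.012,0],[0.0012,-0.016,0],[0.0015,-0.02,0.001],[0.0018,-0.024,0.001],[0.002,-0.027,0.002],[0.0022,-0.03,0.003],[0.0024,-0.033,0.003],[0.0026,-0.036,0.004]],"rotation":[[0,0,0],[0,0,0],[0,0,0],[0,0,0],[0,0,0],[0,0,0],[0,0,0],[0,0,0],[0,0,0],[0,0,0]],"jaw":[0,0,0,0,0,0,0,0,0,0]}'
```

```text
time: 12.9
eef_pos: [0.5526, 0.0447, 0.0222]
tool_rot: [[-0.075, 0.997, 0.003], [0.997, 0.075, 0.007], [0.007, 0.003, -1.0]]
ft_force: [-1.7, 10.9, 7.3]
width: 0.0473
```

```bash
python3 -m jog '{"travel":[[0.0001,-0.002,0.001],[0.0003,-0.004,0.002],[0.0004,-0.006,0.003],[0.0006,-0.008,0.004],[0.0007,-0.01,0.006],[0.0009,-0.012,0.007],[0.001,-0.014,0.008],[0.0011,-0.016,0.009],[0.0013,-0.018,0.01],[0.0015,-0.02,0.01],[0.0015,-0.02,0.01]],"rotation":[[0,0,0],[0,0,0],[0,0,0],[0,0,0],[0,0,0],[0,0,0],[0,0,0],[0,0,0],[0,0,0],[0,0,0],[0,0,0]],"jaw":[0,0,0,0,0,0,0,0,0,0,0]}'; python3 - <<'E'
from h import *
a=robot.snapshot("scene")[150:290,200:360];cv2.imwrite("pics/s2.png",cv2.resize(a,None,fx=4,fy=4,interpolation=cv2.INTER_CUBIC))
E
```

```text
time: 14.28
eef_pos: [0.5526, 0.0204, 0.0298]
tool_rot: [[-0.074, 0.997, -0.002], [0.997, 0.074, -0.001], [-0.001, -0.002, -1.0]]
ft_force: [1.1, 1.6, -0.2]
width: 0.0472
```

View pics/s2.png

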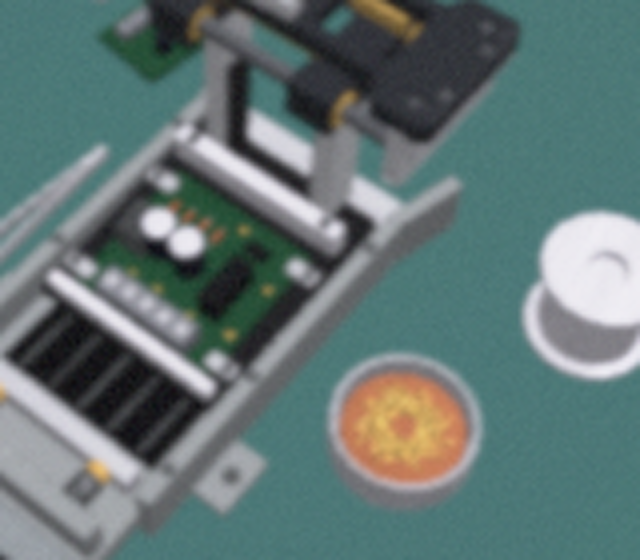

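It has tipped onto the nest side smoothly. The fingers are behind the bar just above the ledge, and the carrier lies between the cheeks. I continue towards the jaw.

```bash
python3 -m jog '{"travel":[[0.0003,-0.004,0],[0.0006,-0.008,0],[0.0009,-0.012,0],[0.0012,-0.016,0],[0.0015,-0.02,0],[0.0018,-0.024,0],[0.002,-0.027,-0.001],[0.0022,-0.03,-0.001],[0.0024,-0.033,-0.001],[0.0024,-0.033,-0.001]],"rotation":[[0,0,0],[0,0,0],[0,0,0],[0,0,0],[0,0,0],[0,0,0],[0,0,0],[0,0,0],[0,0,0],[0,0,0]],"jaw":[0,0,0,0,0,0,0,0,0,0]}'
```

```text
time: 15.58
eef_pos: [0.5561, -0.0123, 0.0299]
tool_rot: [[-0.074, 0.997, 0.001], [0.997, 0.074, -0.001], [-0.001, 0.001, -1.0]]
ft_force: [-0.2, 2.8, 1.7]
width: 0.0472
```

```bash
python3 -m jog '{"travel":[[0.0002,-0.002,0],[0.0003,-0.004,-0.001],[0.0004,-0.006,-0.001],[0.0005,-0.008,-0.001],[0.0005,-0.008,-0.001]],"rotation":[[0,0,0],[0,0,0],[0,0,0],[0,0,0],[0,0,0]],"jaw":[0,0,0,0,0]}'; python3 -m jog '{"travel":[[0.0001,-0.001,0],[0.0001,-0.002,0],[0.0001,-0.002,0]],"rotation":[[0,0,0],[0,0,0],[0,0,0]],"jaw":[0,0,0]}'
```

```text
time: 16.2
eef_pos: [0.5565, -0.02, 0.0288]
tool_rot: [[-0.074, 0.997, 0.001], [0.997, 0.074, -0.0], [-0.0, 0.001, -1.0]]
ft_force: [-0.3, 4.6, 4.0]
width: 0.0468
time: 16.58
eef_pos: [0.5565, -0.0206, 0.0288]
tool_rot: [[-0.074, 0.997, 0.001], [0.997, 0.074, 0.003], [0.003, 0.001, -1.0]]
ft_force: [-0.3, 7.6, 3.9]
width: 0.0468
```

```bash
python3 -m jog '{"travel":[[0.0001,-0.001,0],[0.0001,-0.002,0],[0.0001,-0.002,0]],"rotation":[[0,0,0],[0,0,0],[0,0,0]],"jaw":[0,0,0]}'; python3 -m jog '{"travel":[[0.0001,-0.001,0],[0.0001,-0.0015,0],[0.0001,-0.0015,0]],"rotation":[[0,0,0],[0,0,0],[0,0,0]],"jaw":[0,0,0]}'
```

```text
time: 16.95
eef_pos: [0.5564, -0.0216, 0.0288]
tool_rot: [[-0.075, 0.997, 0.0], [0.997, 0.075, 0.004], [0.004, 0.001, -1.0]]
ft_force: [0.1, 9.0, 4.8]
width: 0.0474
time: 17.32
eef_pos: [0.5564, -0.0223, 0.0287]
tool_rot: [[-0.075, 0.997, 0.0], [0.997, 0.075, 0.006], [0.006, 0.001, -1.0]]
ft_force: [-0.3, 10.7, 5.2]
width: 0.0469
```

```bash
python3 -m jog '{"travel":[[0.0001,-0.001,0],[0.0001,-0.002,0],[0.0001,-0.002,0]],"rotation":[[0,0,0],[0,0,0],[0,0,0]],"jaw":[0,0,0]}'; python3 -m jog '{"travel":[[0.0001,-0.001,0],[0.0001,-0.002,0],[0.0001,-0.002,0]],"rotation":[[0,0,0],[0,0,0],[0,0,0]],"jaw":[0,0,0]}'
```

```text
time: 17.7
eef_pos: [0.5562, -0.0238, 0.0271]
tool_rot: [[-0.075, 0.997, -0.001], [0.997, 0.075, 0.007], [0.007, -0.0, -1.0]]
ft_force: [3.0, 12.6, -1.2]
width: 0.0472
time: 18.08
eef_pos: [0.5563, -0.0242, 0.0271]
tool_rot: [[-0.076, 0.997, -0.001], [0.997, 0.076, 0.01], [0.01, -0.0, -1.0]]
ft_force: [2.0, 14.9, -0.5]
width: 0.0472
```

```bash
python3 -m jog '{"travel":[[0,0,-0.001],[0,0,-0.002],[0,0,-0.003],[0,0,-0.003]],"rotation":[[0,0,0],[0,0,0],[0,0,0],[0,0,0]],"jaw":[0,0,0,0]}'; python3 -m jog '{"travel":[[0,0,-0.001],[0,0,-0.002],[0,0,-0.002]],"rotation":[[0,0,0],[0,0,0],[0,0,0]],"jaw":[0,0,0]}'
```

```text
time: 18.58
eef_pos: [0.5563, -0.0238, 0.0242]
tool_rot: [[-0.076, 0.997, -0.001], [0.997, 0.076, 0.01], [0.01, -0.0, -1.0]]
ft_force: [1.5, 16.8, 0.3]
width: 0.0469
time: 18.95
eef_pos: [0.5563, -0.0237, 0.0239]
tool_rot: [[-0.076, 0.997, -0.001], [0.997, 0.076, 0.01], [0.01, 0.0, -1.0]]
ft_force: [-1.3, 16.9, 8.0]
width: 0.0469
```

```bash
python3 -m jog '{"travel":[[0,0,-0.001],[0,0,-0.002],[0,0,-0.002]],"rotation":[[0,0,0],[0,0,0],[0,0,0]],"jaw":[0,0,0]}'; python3 -m jog '{"travel":[[0,0.001,0],[0,0.002,0],[0,0.002,0]],"rotation":[[0,0,0],[0,0,0],[0,0,0]],"jaw":[0,0,0]}'
```

```text
time: 19.32
eef_pos: [0.5567, -0.0237, 0.0234]
tool_rot: [[-0.076, 0.997, 0.0], [0.997, 0.076, 0.01], [0.01, 0.001, -1.0]]
ft_force: [-4.0, 17.2, 12.8]
width: 0.0468
time: 19.7
eef_pos: [0.5569, -0.0237, 0.023]
tool_rot: [[-0.076, 0.997, 0.001], [0.997, 0.076, 0.006], [0.006, 0.001, -1.0]]
ft_force: [-3.0, 12.8, 10.3]
width: 0.047
```

```bash
python3 -m jog '{"travel":[[0,0,-0.001],[0,0,-0.002],[0,0,-0.002]],"rotation":[[0,0,0],[0,0,0],[0,0,0]],"jaw":[0,0,0]}'; python3 -m jog '{"travel":[[0,0.001,0],[0,0.001,0],[0,0.001,-0.001],[0,0.001,-0.001]],"rotation":[[0,0,0],[0,0,0],[0,0,0],[0,0,0]],"jaw":[0,0,0,0]}'; python3 - <<'E'
from h import *
a=robot.snapshot("scene")[150:290,200:360];cv2.imwrite("pics/s3.png",cv2.resize(a,None,fx=4,fy=4,interpolation=cv2.INTER_CUBIC))
E
```

```text
time: 20.08
eef_pos: [0.5575, -0.0236, 0.0211]
tool_rot: [[-0.076, 0.997, 0.002], [0.997, 0.076, 0.007], [0.006, 0.003, -1.0]]
ft_force: [-1.7, 12.9, 9.8]
width: 0.0469
time: 20.58
eef_pos: [0.5576, -0.0236, 0.0203]
tool_rot: [[-0.076, 0.997, 0.003], [0.997, 0.076, 0.005], [0.005, 0.003, -1.0]]
ft_force: [-1.2, 11.4, 9.2]
width: 0.0469
```

View pics/s3.png

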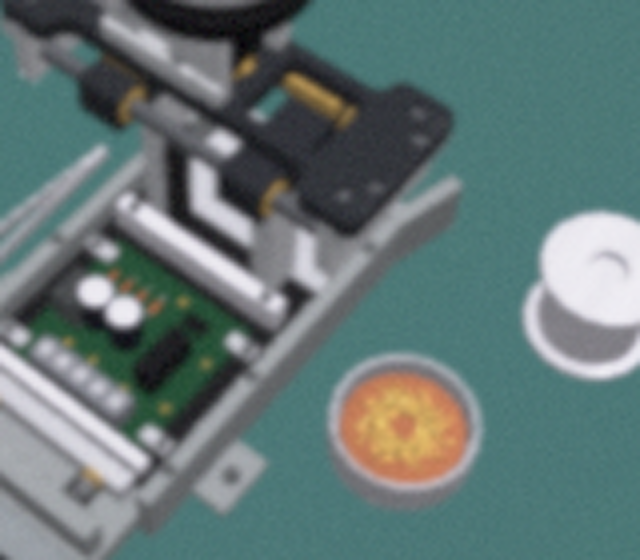

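The scene view shows the carrier against the jaw. The tip reads z = 0.0203 against a home ledge of 0.020. I'll press once more to confirm the floor, then ease off the push.

```bash
python3 -m jog '{"travel":[[0,0,-0.001],[0,0,-0.002],[0,0,-0.002]],"rotation":[[0,0,0],[0,0,0],[0,0,0]],"jaw":[0,0,0]}'; python3 -m jog '{"travel":[[0,0.001,0],[0,0.002,0],[0,0.003,0],[0,0.003,0]],"rotation":[[0,0,0],[0,0,0],[0,0,0],[0,0,0]],"jaw":[0,0,0,0]}'
```

```text
time: 21.0
eef_pos: [0.5576, -0.0236, 0.0202]
tool_rot: [[-0.076, 0.997, 0.003], [0.997, 0.076, 0.005], [0.004, 0.003, -1.0]]
ft_force: [-4.3, 11.1, 17.9]
width: 0.0467
time: 21.5
eef_pos: [0.5576, -0.0235, 0.0202]
tool_rot: [[-0.075, 0.997, 0.003], [0.997, 0.075, -0.001], [-0.001, 0.003, -1.0]]
ft_force: [-5.1, 4.4, 17.7]
width: 0.0473
```

```bash
python3 -m jog '{"travel":[[0,0,0.001],[0,0,0.002],[0,0.001,0.002],[0,0.002,0.002],[0,0.003,0.002],[0,0.004,0.002],[0,0.004,0.002]],"rotation":[[0,0,0],[0,0,0],[0,0,0],[0,0,0],[0,0,0],[0,0,0],[0,0,0]],"jaw":[0,0,0,0,0,0,0]}'; python3 -m jog '{"travel":[[0,0.001,0],[0,0.002,0.001],[0,0.003,0.001],[0,0.003,0.001]],"rotation":[[0,0,0],[0,0,0],[0,0,0],[0,0,0]],"jaw":[0,0,0,0]}'
```

```text
time: 22.38
eef_pos: [0.5577, -0.0226, 0.0203]
tool_rot: [[-0.074, 0.997, 0.003], [0.997, 0.074, -0.006], [-0.006, 0.002, -1.0]]
ft_force: [-0.6, -2.3, 9.6]
width: 0.0471
time: 22.88
eef_pos: [0.5574, -0.0191, 0.0203]
tool_rot: [[-0.074, 0.997, 0.002], [0.997, 0.074, -0.005], [-0.005, 0.001, -1.0]]
ft_force: [0.1, -4.5, 7.0]
width: 0.0469
```

```bash
python3 -m jog '{"travel":[[0,0,0.002],[0,0,0.005],[0,0,0.02],[0,0,0.06],[0,0.03,0.1],[0,0.09,0.14],[0,0.15,0.14],[0,0.2,0.14],[0,0.2,0.14],[0,0.2,0.14]],"rotation":[[0,0,0],[0,0,0],[0,0,0],[0,0,0],[0,0,0],[0,0,0],[0,0,0],[0,0,0],[0,0,0],[0,0,0]],"jaw":[0,0,0,0,0,0,0,0,0,0]}'; python3 - <<'E'
from h import *
np.set_printoptions(precision=1,suppress=True)
A=robot.snapshot("top")[140:260,200:400];B=robot.snapshot("scene")[160:280,150:350]
cv2.imwrite("pics/f.png",np.vstack([cv2.resize(A,None,fx=2.5,fy=2.5,interpolation=2)[:300],cv2.resize(B,None,fx=2.5,fy=2.5,interpolation=2)]))
e=np.array([.0732,-.9973]);n=np.array([.9973,.0732]);f=np.array([.5495,.0652])
P=[]
for x,y,z in[(-60,50,8),(-60,-50,8),(-40,46,24),(-40,-46,24),(60,46,16),(60,-46,16)]:
    # carrier y is left of e = +n
    q=f+e*(136+x)/1e3+n*y/1e3;P.append([*q,(z+12)/1e3])
P=np.array(P);print((proj("top",P)-[200,140])*2.5);print((proj("scene",P)-[150,160])*2.5+[0,300])
E
```

```text
time: 24.12
eef_pos: [0.5566, 0.1833, 0.1598]
tool_rot: [[-0.074, 0.997, 0.0], [0.997, 0.074, -0.001], [-0.001, 0.0, -1.0]]
ft_force: [0.3, -0.2, -0.2]
width: 0.0467
[[155.5  74.7]
 [163.4 194.8]
 [180.7  73.8]
 [188.5 186.7]
 [301.7  68.5]
 [311.5 179.8]]
[[325.8 454.7]
 [221.  384. ]
 [305.4 458.2]
 [206.7 390.8]
 [212.1 564.5]
 [112.4 487.4]]
```

View pics/f.png

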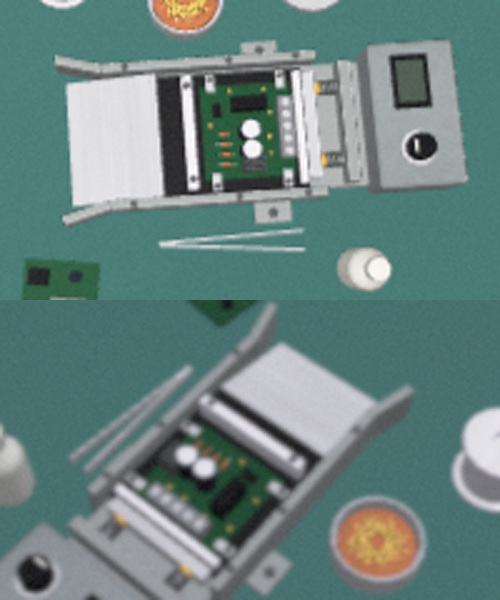

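The trailing edge shows at (156,76) to (164,195) in the top view, against a home prediction of (155.5,75) to (163,195). The bar matches too, and in the scene view nothing stands proud at the rear.

```bash
python3 -c "
from plant import robot
print(robot.job_done(), robot.state()['time'])"
```

```text
the job is handed in; nothing more can be done
the job is handed in; nothing more can be done
```

The carrier is home in the nest, clamped between lip and jaw, and the job is handed in with the arm clear. The last clock reading before hand-in was about 24 s of the 69 s allowed.

- **What I did:** I gripped the stiffener bar to slide and square the carrier on the bench, with no lifting. I then pushed behind the bar with two spread fingers, up the ramp and over the crest, until the jaw was solid. I pressed the ledge down, eased off the push and then the press, and backed away.
- **Forces:** The highest readings I saw were about 17 N for push and 18 N for press, below 25 N each. They are sampled at the end of each move, so a short peak in between could have been missed. Both acting together once came to about 21 N.
- **Height:** While pressing, the fingertips stopped at z = 20.2 mm, against 20 mm for a carrier lying flat. Almost doubling the press moved them only 0.1 mm, so the edge was on the floor.
- **Position:** In the final top view the trailing edge and bar are within about 1 raw pixel of where a home carrier should be. The scene view was 2–3 raw pixels off, with the rear looking lower rather than raised; I put that down to calibration.
- **Bystanders:** Those in the close views look undisturbed. I did not measure them, and the parts tray was not in the final check view.

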